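# Screw up the support jack under the bridge

## Task

The screw jack under the steel bridge is slack. With the bar that stands in its stand, turn the jack's collar clockwise (seen from above), moving the bar from hole to hole because the bridge is in its way, until the jack head bears on the underside of the bridge and the collar comes up firm: about 10 N of push on the bar, and never more than 25 N on the jack or the bridge. Turn the collar only with the bar, leave the other things where they are, and put the bar back upright in its stand.

Things in the scene. Friction and masses are not known exactly. Their poses are not given: they have to be found in the camera images.
- tommy_bar: Steel bar, 110 mm long, about 0.16 kg, at first upright in bar_stand. Origin: centre of its lower tip; z up along the bar. Round 12 mm shank from 0 to 52 mm, its lowest 5 mm tapered to 8 mm; 20 mm flange at 52 to 56 mm; above it a square handle 16 x 16 mm up to 110 mm, its flats square to the bar's x and y. Grip the handle about 80 mm up, so that the fingers stay above the bridge.
- bar_stand: Fixed aluminium block 56 x 56 x 40 mm with one upright round hole in the middle of its top, 15 mm wide and 30 mm deep. Origin at the centre of its underside, on the worktop.
- stand_floor (a point): Centre of the bottom of the stand's hole, 10 mm above the worktop, 30 mm below its mouth.
- jack_fixture: Fixed steel fixture round the jack. Origin: centre of its underside; z up (the jack's axis), y along the bridge. Base plate 120 (x) x 200 (y) x 10 mm; pillars at y = +82 and -82 mm carry the bridge, with bolt heads up to 86 mm. A seated bar is free to swing only about 57 degrees either way from the fixture's -x direction (or from its +x direction) before it meets the bridge.
- collar: Turning steel ring of the jack, 108 mm wide, 30 mm high. Origin on the jack's axis at the ring's underside, 24 mm above the worktop; z up. Its top, 54 mm above the worktop, has eight upright round blind holes, 14 mm wide, 22 mm deep, 42 mm from the axis, at 0, 45, 90 ... 315 degrees from the collar's x axis. It turns stiffly (about 2 N at a hole) and stays where it is left.
- head_top (a point): Centre of the top of the jack head, a 42 mm steel disc on the jack's axis that rises straight up, 18 mm for each clockwise turn of the collar; at first 6 to 10 mm below the bridge (130 to 190 degrees of turning).
- bridge_pad (a point): Point on the jack's axis under the bridge (a strap 32 mm wide in fixture x, 194 mm long in y, 70 to 80 mm above the worktop) where the head comes to bear. From then on the push needed at the bar jumps to about 5 N and grows about 3 N for each further mm of bar travel.
- v_block: Bystander: steel V block, 62 x 57 x 35 mm, loose, origin under its centre.
- cup_a: Bystander: steel cup, 64 mm wide, 47 mm high, loose, origin under its centre.
- cup_b: Bystander: steel cup like cup_a.
- cup_c: Bystander: steel cup like cup_a.
- cup_d: Bystander: steel cup like cup_a.
- tape_roll: Bystander: roll of masking tape lying flat, 67 mm wide, 24 mm high.
- chuck_key: Bystander: T-shaped chuck key lying flat, 110 x 117 x 18 mm.
- caliper: Bystander: steel caliper lying flat, 84 x 212 x 13 mm.

How it is judged:
By the outcome, as a careful person would: the job done as asked, in the order asked, and still so for the second after the job is handed in, with the robot touching nothing.
It also fails if it takes over 72 s, if anything falls off the work surface, if the arm or the gripper's body presses on something with over 40 N, if the wrist force passes 120 N, or if a joint passes its speed limit or range.

## Robot

A 6-joint arm with a two-finger parallel gripper is mounted at the origin on a cart in front of the work surface, level with it; the furniture and walls round the work are solid. World frame = base frame: x ahead of the robot, y to its left, z up, the work surface at z = 0. Lengths are in mm, angles in rad, forces in N, time in s.
With the tool pointing down it reaches from about 375 to 900 mm from the base axis. Payload 3.1 kg.
Tool frame: the origin (TCP) lies midway between the tips of the shut fingers; the grasp point (between the pads) lies 19 mm behind it; z points along the fingers, y is the line along which they close (so a half turn about z gives the same grasp; the last joint's range is limited). The gripper opens to 85 mm and grips with 20 to 120 N. Pads are 22 mm wide; open, the fingers measure 114 mm over their backs; the gripper's body (76 mm by 85 mm) begins 54 mm behind the grasp point. The pads swing forward as they close: fully open they stand 13 mm farther back than shut.
Start: joints at [1.097, 0.527, 1.433, -0, 1.181, -0.178], TCP at [181.552, 598.026, 197.31] pointing down, gripper open.
Joint ranges: [-3.08, 3.08], [-0.75, 2.2], [0.22, 2.44], [-1.43, 4.57], [0, 2.65], [-2.85, 2.85]. Speed limits (rad/s): [2.79, 2.79, 3.14, 3.14, 3.14, 3.14].

## Interface

Orientations are given as a unit quaternion [w, x, y, z].
In Python, from station import robot, sensors, eyes, order gives the robot as it stands. Calls block until the motion is done:
- robot.movep(position, orientation): joint-space move of the TCP to a pose.
- robot.move_straight(position, orientation=None, velocity=150, contact_N=None): straight line of the TCP; orientation=None keeps the orientation; velocity is the mean speed in mm/s. With contact_N (N) it stops when the force on the tool has changed by that much, and returns True; else False.
- robot.set_joints(angles): joint-space move.
- robot.let_go() and robot.clamp(grasp_force=None): open the fingers fully, or close them until they stop; grasp_force is the grip in N (None keeps the last).
- robot.hold(seconds).
- robot.ik(position, orientation): joint angles nearest the present ones, or None.
- sensors.observe(): the state.
- eyes.capture(name): name is "side" or "top" or "wrist"; returns a dict with "frame" (420x560x3 uint8, blue, green, red), "range_z" (420x560 float32, mm along the optical axis (not along the pixel's ray), 0 where there is no reading), "K" (3x3 intrinsics, pixels), "world_from_camera" (4x4, takes a point from camera to world coordinates). Camera axes: x right, y down, z forward; pixel columns grow to the right and rows downward; lengths in mm; the calibration is good to about 2 mm. A picture is of the moment at which its call begins.
A pose or a line that the arm cannot do raises robot.IKError and nothing moves.
- order.finish_job(): hands the job in; it is judged then, once.
The state is a dict: "clock": time; "qpos": joint angles; "dq": joint speeds; "joint_efforts": joint torques, N m; "eef_pos": TCP position; "eef_rot": TCP orientation; "force": force on the tool from outside, world axes, zero at the start; "moment": the same for the moment, N m; "grip_width": opening from 0.0 (shut) to 1.0 (fully open); "finger_force": force on a finger pad.
Only numpy, scipy, OpenCV 4.12 (cv2) and the standard library are available. Lean on these libraries where they do the work, as an engineer would, in place of code of your own. Each camera call takes 0.05 s, during which the arm holds its last target. There are 200 camera calls.

## Working session

There is one attempt and no reset: what is moved stays moved. The work goes in short steps, each a Python script; the robot and the scene stay as the last script left them, time stands still between calls to the robot, and variables do not carry over. Pictures are saved under pics/ and viewed, at most 10 in all, crops included, and the job is handed in when it is done.

```bash
mkdir -p pics; ls; python3 - <<'E'
from station import robot, sensors, eyes, order
import cv2, numpy as np, pickle
d={}
for n in("side","top"):
    c=eyes.capture(n); d[n]=c; print(n,c["K"].tolist(),c["world_from_camera"].round(3).tolist())
pickle.dump(d,open("cap0.pkl","wb"))
for n in d: cv2.imwrite(f"pics/{n}0.png",d[n]["frame"])
o=sensors.observe(); print(o)
E
```

```text
pics
side [[439.0029675854226, 0.0, 281.04646488305156], [0.0, 439.0029675854226, 214.4205766375967], [0.0, 0.0, 1.0]] [[0.925, -0.226, 0.304, 186.117], [-0.379, -0.584, 0.718, -1053.359], [0.015, -0.78, -0.626, 855.425], [0.0, 0.0, 0.0, 1.0]]
top [[443.75620003759946, 0.0, 287.4109834695009], [0.0, 443.75620003759946, 202.42795807289028], [0.0, 0.0, 1.0]] [[0.001, -0.989, 0.146, 364.25], [-1.0, -0.002, -0.005, -132.042], [0.005, -0.146, -0.989, 1431.099], [0.0, 0.0, 0.0, 1.0]]
{'clock': 0.1, 'qpos': array([ 1.09749640e+00,  5.28388073e-01,  1.43380043e+00, -1.27159301e-05,
        1.18140991e+00, -1.78516761e-01]), 'dq': array([ 0.00182819, -0.00108874, -0.00380978, -0.00266859, -0.0004513 ,
        0.0005826 ]), 'joint_efforts': array([ 2.77529589e-04, -4.43306136e+01, -1.78586876e+01, -1.93330616e-04,
        3.86410975e-03, -1.59817386e-06]), 'eef_pos': array([181.23105394, 597.3864799 , 196.41406039]), 'eef_rot': array([-3.15520334e-04,  1.46856031e-01,  9.89157369e-01, -9.51967898e-04]), 'force': array([-0.53020397,  0.22131314, -0.91256515]), 'moment': array([ 0.00377206, -0.03083968,  0.00168403]), 'finger_force': 0.0, 'grip_width': 1.0021762667461016}
```

View pics/top0.png

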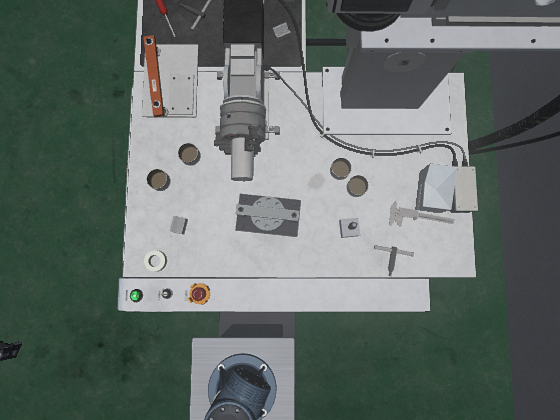

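View pics/side0.png

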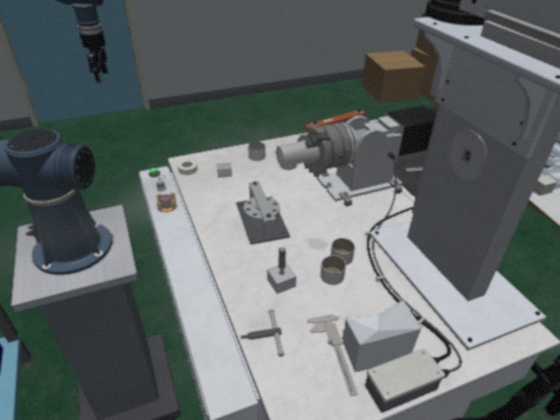

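The top view shows the fixture dark plate around (268,214), with the bridge running left-right. The bar stand is at (349,228) with the bar in it, and the spindle nose is at (241,165). The side view confirms this: stand at (282,275), jack at (262,215). Next I get coarse positions, then look from the wrist.

```bash
cat > h.py <<'E'
import numpy as np, cv2, pickle
def ray(c,u,v,z):
    T=c["world_from_camera"]; d=T[:3,:3]@np.linalg.inv(c["K"])@np.array([u,v,1.]); o=T[:3,3]
    return o+d*(z-o[2])/d[2]
def cloud(c):
    v,u=np.mgrid[:420,:560]; Z=c["range_z"]; P=np.stack([u,v,np.ones_like(u)],-1)@np.linalg.inv(c["K"]).T*Z[...,None]
    T=c["world_from_camera"]; return P@T[:3,:3].T+T[:3,3]
def project(c,p):
    T=np.linalg.inv(c["world_from_camera"]); q=c["K"]@(T[:3,:3]@p+T[:3,3]); return q[:2]/q[2]
def quat(yaw):  # tool down, tool y at angle yaw (mod pi) ; rot = Rz(a)*Rx(pi)
    a=yaw+np.pi/2
    return np.array([0,np.cos(a/2),np.sin(a/2),0])  # tool x at a, tool y at a-90deg = yaw
E
python3 - <<'E'
from h import *
d=pickle.load(open("cap0.pkl","rb")); t=d["top"]; s=d["side"]
print("fix",ray(t,268,214,75),"stand",ray(t,349,228,40),"barTop",ray(t,353,225,110))
for p in [(241,162),(241,176),(230,170),(252,170)]:
    print("spindle",p,cloud(t)[p[1],p[0]])
g=cv2.cvtColor(t["frame"],cv2.COLOR_BGR2GRAY)
m=((g<90)*255).astype(np.uint8)[185:245,225:310]
cs,_=cv2.findContours(m,cv2.RETR_EXTERNAL,cv2.CHAIN_APPROX_NONE)
c=max(cs,key=cv2.contourArea); r=cv2.minAreaRect(c); print(r)
b=cv2.boxPoints(r)+[225,185]
B=np.array([ray(t,*p,10) for p in b]);print(B.round(),B.mean(0))
E
python3 - <<'E'
from station import robot,sensors
import sys; sys.path.insert(0,'.')
from h import *
q=quat(0.0)
for z in(250,300,350,400):
  print(z,robot.ik([350,-70,z],quat(0)),robot.ik([400,-100,z],quat(np.pi/2)),robot.ik([400,-250,z],quat(np.pi/2)))
E
```

```text
fix [528.06934122 -79.48959202  75.        ] stand [ 488.35525325 -333.09454806   40.        ] barTop [ 491.11493922 -335.11820639  110.        ]
spindle (241, 162) [660.70287471  -6.95038797 203.70942849]
spindle (241, 176) [621.29881826  -7.10094589 198.77264222]
spindle (230, 170) [682.34694281  49.29994457   2.19932113]
spindle (252, 170) [642.84345526 -36.58987206 180.23534945]
((41.47598648071289, 40.206512451171875), (60.91514587402344, 15.546414375305176), 6.632514476776123)
[[ 486.   27.   10.]
 [ 536.   23.   10.]
 [ 513. -172.   10.]
 [ 464. -167.   10.]] [499.7424838 -72.2689544  10.       ]
250 [-5.13623920e-01  7.22922551e-02  1.97133313e+00 -4.44089210e-16
  1.09796727e+00 -5.13623920e-01] [-5.17556035e-01  1.61685602e-01  1.86146875e+00 -4.44089210e-16
  1.11843831e+00 -2.08835236e+00] [-7.96146632e-01  2.51833291e-01  1.73591243e+00 -4.44089210e-16
  1.15384693e+00 -2.36694296e+00]
300 [-5.13623920e-01  5.59012279e-03  1.88510895e+00 -4.44089210e-16
  1.25089358e+00 -5.13623920e-01] [-5.17556035e-01  1.00705703e-01  1.78117951e+00 -4.44089210e-16
  1.25970744e+00 -2.08835236e+00] [-7.96146632e-01  1.96792854e-01  1.66052846e+00 -4.44089210e-16
  1.28427134e+00 -2.36694296e+00]
350 [-5.13623920e-01 -4.49913394e-02  1.79174326e+00 -4.44089210e-16
  1.39484073e+00 -5.13623920e-01] [-5.17556035e-01  5.32419422e-02  1.69285873e+00 -4.44089210e-16
  1.39549198e+00 -2.08835236e+00] [-7.96146632e-01  1.53197552e-01  1.57642109e+00 -4.44089210e-16
  1.41197401e+00 -2.36694296e+00]
400 [-5.13623920e-01 -8.10853457e-02  1.69161155e+00 -4.44089210e-16
  1.53106645e+00 -5.13623920e-01] [-5.17556035e-01  1.84493582e-02  1.59681587e+00 -4.44089210e-16
  1.52632743e+00 -2.08835236e+00] [-7.96146632e-01  1.20727491e-01  1.48373558e+00 -4.44089210e-16
  1.53712958e+00 -2.36694296e+00]
```

```bash
python3 - <<'E'
from station import robot, sensors, eyes
from h import *
q=quat(np.pi/2)
robot.movep([440,-130,330],q)
c=eyes.capture("wrist"); pickle.dump(c,open("w1.pkl","wb")); cv2.imwrite("pics/w1.png",c["frame"])
print(c["world_from_camera"].round(3).tolist(),c["K"][0,0]); o=sensors.observe(); print(o["clock"],o["eef_pos"],o["eef_rot"],o["force"])
print([ (n,project(c,np.array(p))) for n,p in [("fix",[515,-79,75]),("stand",[488,-333,40])]])
E
```

```text
[[-0.001, 0.954, 0.299, 362.687], [1.0, 0.0, 0.001, -130.296], [0.001, 0.299, -0.954, 505.871], [0.0, 0.0, 0.0, 1.0]] 334.5129048332598
2.9167 [ 440.16472364 -129.45181461  329.91043526] [-3.76390840e-05 -4.89402501e-04  9.99999871e-01  1.30569987e-04] [ 0.2430205  -0.05112454  0.23448857]
[('fix', array([321.44926377, 219.92025406])), ('stand', array([143.14925607, 194.10271032]))]
```

View pics/w1.png

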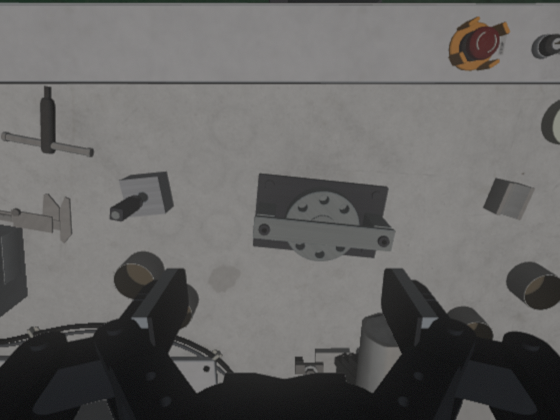

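The wrist view shows the jack centred near (322,220), with three holes visible on the near side (302,211), (323,201), (350,211). The stand is at (147,192), its bar leaning by perspective to (113,214). Next come two closer views.

```bash
python3 - <<'E'
from station import robot, sensors, eyes
from h import *
q=quat(np.pi/2)
for n,p in [("w2",[475,-79,230]),("w3",[445,-333,230])]:
    robot.movep(p,q); robot.hold(0.2)
    c=eyes.capture("wrist"); pickle.dump(c,open(n+".pkl","wb")); cv2.imwrite(f"pics/{n}.png",c["frame"])
    o=sensors.observe(); print(n,o["clock"],o["eef_pos"],c["world_from_camera"][:3,3])
a=pickle.load(open("w2.pkl","rb"))["frame"][90:390,100:460];b=pickle.load(open("w3.pkl","rb"))["frame"][90:390,100:460]
cv2.imwrite("pics/w23.png",np.hstack([cv2.resize(x,(400,333)) for x in (a,b)]))
cv2.imwrite("pics/w2c.png",cv2.resize(a,(720,600),interpolation=cv2.INTER_CUBIC))
cv2.imwrite("pics/w3c.png",cv2.resize(b,(720,600),interpolation=cv2.INTER_CUBIC))
E
```

```text
w2 3.7083 [475.85436719 -80.09005681 231.63639818] [397.97233506 -80.51331608 407.49961675]
w3 4.9583 [ 445.50474197 -331.58794537  230.17146411] [ 368.03248167 -332.3099013   406.13963091]
```

View pics/w2c.png

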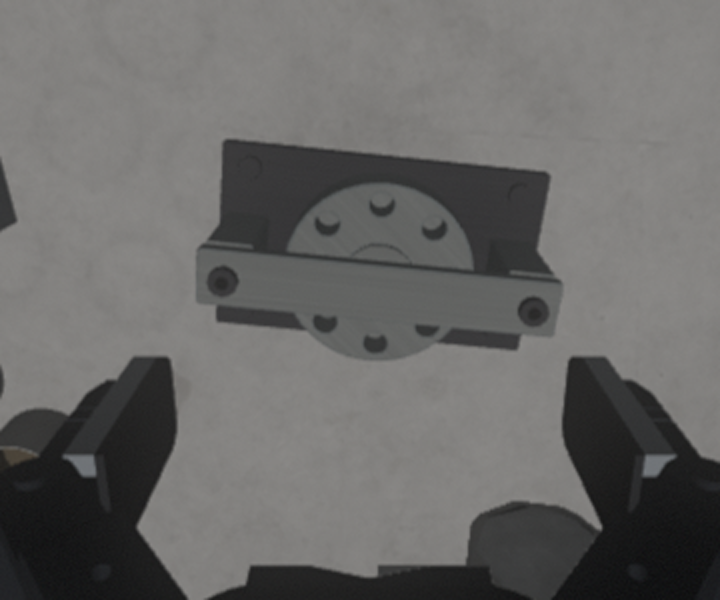

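View pics/w3c.png

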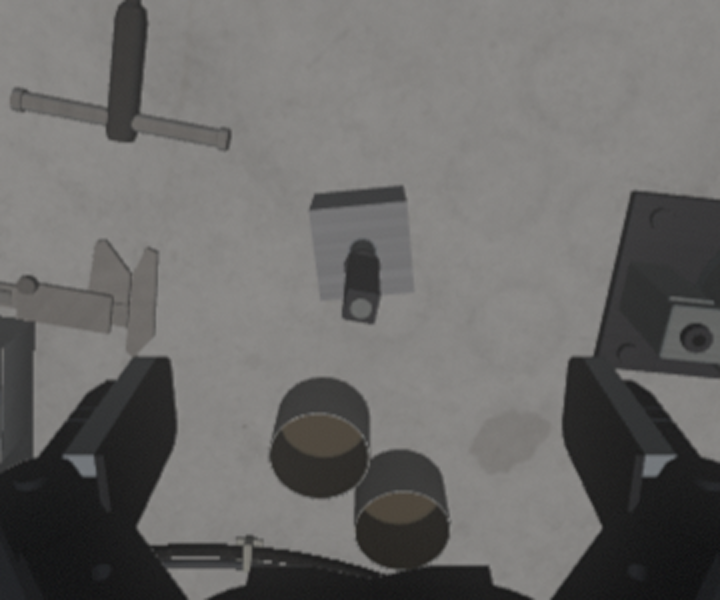

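The jack view (w2c crop) shows holes at (327,223), (382,205), (434,227) on the near side and (325,322), (375,343), (427,330) on the far side. Bridge bolts are at (222,281) and (534,311). The stand view (w3c crop) shows the stand's top corners at (312,209), (405,200), (413,291), (320,300) and the handle's top face centred at (361,307).

```bash
python3 - <<'E'
from h import *
w2=pickle.load(open("w2.pkl","rb"));w3=pickle.load(open("w3.pkl","rb"))
f=lambda c,p,z: ray(c,p[0]/2+99.75,p[1]/2+89.75,z)
H=np.array([f(w2,p,54) for p in[(327,222),(382,205),(434,226),(325,322),(375,343),(427,328)]])
for i,h in enumerate(H): print(h.round(1))
from scipy.optimize import least_squares
r=least_squares(lambda x:np.hypot(*(H[:,:2]-x).T)-42,[510,-80],loss="soft_l1"); C=r.x; print("C",C,r.fun)
print(np.degrees(np.arctan2(H[:,1]-C[1],H[:,0]-C[0]))%360)
b=[f(w2,p,83) for p in[(222,281),(534,311)]]; print("bolts",b,(b[0]+b[1])/2,np.linalg.norm(b[1]-b[0]),np.degrees(np.arctan2(*(b[1]-b[0])[[1,0]])))
# collar outline near arc: edges on gray
S=np.array([f(w3,p,40) for p in[(312,209),(405,200),(413,291),(320,300)]]);print("stand",S.round(1),S.mean(0),np.linalg.norm(S-np.roll(S,1,0),axis=1))
T=np.array([f(w3,p,120) for p in[(347,291),(380,295),(375,323),(343,319)]]);print("bar",T.round(1),T.mean(0),np.linalg.norm(T-np.roll(T,1,0),axis=1),np.degrees(np.arctan2(*(T[1]-T[0])[[1,0]])),np.degrees(np.arctan2(*(T[2]-T[3])[[1,0]])))
print(np.degrees(np.arctan2(*(S[1]-S[0])[[1,0]])))
c=cloud(w3);print("depth stand",c[int(130+89),int(165+99)],"bar top",c[int(153+90),int(180+100)]); c=cloud(w2);print("bridge",c[138+90,190+100],"collar",c[118+90,190+100])
P=cloud(w3); T=P[235:255,270:292].reshape(-1,3); T=T[(T[:,2]>112)&(T[:,2]<128)]; print("top face",len(T),T.mean(0), T.min(0),T.max(0))
P=cloud(w2); T=P[100:280,190:390].reshape(-1,3)
K=T[(abs(T[:,2]-80)<5)]; print("bridge",K.mean(0)); K=T[(abs(T[:,2]-54)<3)];print("col",K.min(0),K.max(0))
E
```

```text
[ 502.  -104.2   54. ]
[492.4 -73.9  54. ]
[504.4 -45.2  54. ]
[ 562.3 -106.6   54. ]
[575.7 -77.6  54. ]
[566.1 -47.5  54. ]
C [533.93736595 -75.44302927] [ 0.93611796 -0.42677806  0.2755896   0.09514664 -0.16073986  0.61507046]
[222.02453575 177.93093256 134.32792735 312.32473333 356.98218023
  40.93921733]
bolts [array([ 525.4360103 , -157.51180787,   83.        ]), array([542.53595423,   5.96622553,  83.        ])] [533.98598227 -75.77279117  83.        ] 164.36993486885746 84.02852727994517
stand [[ 466.8 -364.    40. ]
 [ 461.4 -311.5   40. ]
 [ 516.6 -305.8   40. ]
 [ 522.4 -360.6   40. ]] [ 491.80489523 -335.4697066    40.        ] [55.7712981  52.84202743 55.4937144  55.16842483]
bar [[ 484.2 -341.9  120. ]
 [ 486.2 -326.7  120. ]
 [ 500.3 -329.   120. ]
 [ 498.2 -343.9  120. ]] [ 492.21706679 -335.38176837  120.        ] [14.18671327 15.32125392 14.28084703 15.06757632] 82.64799646690115 82.30962470576932
95.79859849672519
depth stand [ 496.99995659 -355.27559706   38.37752162] bar top [ 491.57099612 -335.71979131  120.80046735]
bridge [524.624074   -75.01187862  78.78596344] collar [510.80333642 -74.67204828  52.88499757]
top face 270 [ 491.55977929 -335.48655923  119.27026586] [ 484.11648653 -344.34727363  113.55905538] [ 500.61013543 -327.35427022  121.58321135]
bridge [532.25303183 -76.77807069  79.20134563]
col [ 480.12513124 -167.44545129   51.00432302] [587.07283599  18.58713426  56.96898365]
```

Measurements agree: jack axis at (534,-75.6), bolt spacing 164 mm, bridge at 84°, holes at 222.5/177.5/132.5°, and bar at (491.9,-335.4) with its top at 120. Next I pick the bar and insert it into the 222.5° hole.

```bash
cat >> h.py <<'E'
C=np.array([534.0,-75.6]); ST=np.array([491.9,-335.4])
qa=lambda adeg: quat(np.radians(adeg)-np.pi/2)   # tool x at adeg
def hole(th,r=42): t=np.radians(th); return C+r*np.array([np.cos(t),np.sin(t)])
atool=lambda th: min(th,190.)
def rep(tag):
    from station import sensors
    o=sensors.observe(); print(tag,"t%.1f"%o["clock"],"eef",o["eef_pos"].round(1),"F",o["force"].round(1),"M",o["moment"].round(2),"g%.3f"%o["grip_width"],"ff%.0f"%o["finger_force"]); return o
E
python3 - <<'E'
from station import robot, sensors, eyes
from h import *
q=qa(172.5)
robot.movep([*ST,190],q)
robot.move_straight([*ST,75],velocity=120)
robot.move_straight([*ST,71],velocity=40); robot.hold(0.3); rep("down")
robot.clamp(100); rep("clamp")
hit=robot.move_straight([*ST,111],velocity=80); rep("lift")
robot.move_straight([*ST,170],velocity=150)
p=hole(222.5)
robot.move_straight([*p,170],qa(190),velocity=200)
robot.move_straight([*p,125],velocity=120); robot.hold(0.3); rep("above")
c=eyes.capture("wrist"); cv2.imwrite("pics/w4.png",c["frame"]); c=eyes.capture("side"); cv2.imwrite("pics/s4.png",cv2.resize(c["frame"][150:290,200:390],(760,560)))
E
```

```text
down t7.0 eef [ 491.9 -335.4   71.1] F [ 0.1 -0.3  0.1] M [ 0.02  0.01 -0.01] g0.996 ff0
clamp t7.6 eef [ 492.1 -335.5   71.3] F [0.1 0.9 2. ] M [ 0.09  0.   -0.01] g0.156 ff98
lift t8.3 eef [ 491.7 -335.2  111. ] F [ 0.3  0.3 -2.5] M [-0.    0.05 -0.01] g0.157 ff98
above t11.0 eef [ 503.5 -104.2  125.7] F [-0.3  0.  -2.2] M [-0.01 -0.03 -0.01] g0.153 ff98
```

View pics/w4.png

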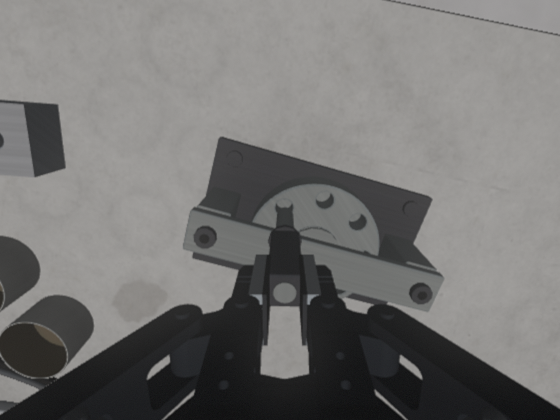

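The bar is gripped square, with its tip at about (285,207) just over the hole at (284,205). I insert it with a contact guard.

```bash
python3 - <<'E'
from station import robot, sensors, eyes
from h import *
p=hole(222.5)
h=robot.move_straight([*p,110],velocity=40,contact_N=5); print(h); rep("mouth")
if not h:
    h=robot.move_straight([*p,95],velocity=40,contact_N=6); print(h); robot.hold(.3); rep("in")
E
```

```text
False
mouth t11.6 eef [ 502.9 -103.9  109.6] F [ 0.3  0.7 -1.4] M [-0.06 -0.06 -0.01] g0.157 ff98
False
in t12.4 eef [ 503.  -103.9   95.1] F [ 0.3 -0.2 -1.8] M [ 0.05 -0.03 -0.  ] g0.151 ff98
```

```bash
cat >> h.py <<'E'
def tang(o,th,F0):
    t=np.radians(th); F=o["force"]-F0
    return F@np.array([-np.sin(t),np.cos(t),0]), F@np.array([np.cos(t),np.sin(t),0])  # +tang = resistance to clockwise
def sweep(a,b,step,z,F0,stop,vel,guard=10,settle=0.):
    from station import robot,sensors
    th=a; out=[]
    while th>b+1e-6:
        th=max(b,th-step); h=robot.move_straight([*hole(th),z],qa(atool(th)),velocity=vel,contact_N=guard)
        if settle: robot.hold(settle)
        o=sensors.observe(); ft,fr=tang(o,th,F0); out.append((round(th,1),round(ft,1),round(fr,1)))
        if h or ft>stop or abs(fr)>12: print("STOP",h); break
    print(out); return th
E
python3 - <<'E'
from station import robot, sensors, eyes
from h import *
F0=sensors.observe()["force"]
sweep(222.5,122.5,5,95,F0,9,30); robot.hold(.2); o=rep("end"); print(tang(o,122.5,F0),o["qpos"])
E
```

```text
[(217.5, np.float64(1.7), np.float64(1.1)), (212.5, np.float64(2.2), np.float64(-0.4)), (207.5, np.float64(1.8), np.float64(-0.5)), (202.5, np.float64(1.5), np.float64(-1.0)), (197.5, np.float64(1.5), np.float64(-0.8)), (192.5, np.float64(1.5), np.float64(-1.2)), (187.5, np.float64(1.9), np.float64(-1.7)), (182.5, np.float64(1.8), np.float64(-0.7)), (177.5, np.float64(1.8), np.float64(-1.6)), (172.5, np.float64(1.5), np.float64(-1.0)), (167.5, np.float64(2.0), np.float64(-0.4)), (162.5, np.float64(0.8), np.float64(-1.0)), (157.5, np.float64(0.8), np.float64(-1.1)), (152.5, np.float64(0.9), np.float64(0.1)), (147.5, np.float64(2.0), np.float64(-0.4)), (142.5, np.float64(2.3), np.float64(-0.1)), (137.5, np.float64(0.9), np.float64(0.7)), (132.5, np.float64(1.2), np.float64(0.1)), (127.5, np.float64(1.5), np.float64(0.7)), (122.5, np.float64(0.5), np.float64(0.7))]
end t18.1 eef [511.2 -40.1  94.9] F [-1.  -0.4 -1.9] M [-0.13  0.38 -0.  ] g0.154 ff98
(np.float64(1.1591606607391343), np.float64(0.5215830268366392)) [-2.96556378e-01  5.33881449e-01  1.80763519e+00  3.10105573e-04
  8.00424452e-01 -8.65302599e-01]
```

```bash
python3 - <<'E'
from station import robot, sensors, eyes
from h import *
robot.move_straight([*hole(123.5),95],velocity=20)
h=robot.move_straight([*hole(123.5),125],velocity=60,contact_N=12); print(h); rep("up")
robot.move_straight([*hole(123.5),170],velocity=150)
robot.move_straight([475,-79,230],qa(180),velocity=200); robot.hold(.2)
c=eyes.capture("wrist"); pickle.dump(c,open("w5.pkl","wb")); rep("look")
cv2.imwrite("pics/w5c.png",cv2.resize(c["frame"][90:390,100:460],(720,600),interpolation=cv2.INTER_CUBIC))
E
```

```text
False
up t19.0 eef [510.8 -40.6 125.3] F [-0.6  0.  -2.4] M [-0.01 -0.02 -0.01] g0.153 ff98
look t20.9 eef [474.9 -78.8 229.7] F [ 0.7 -0.5 -2.2] M [-0.03  0.02 -0.01] g0.154 ff98
```

View pics/w5c.png

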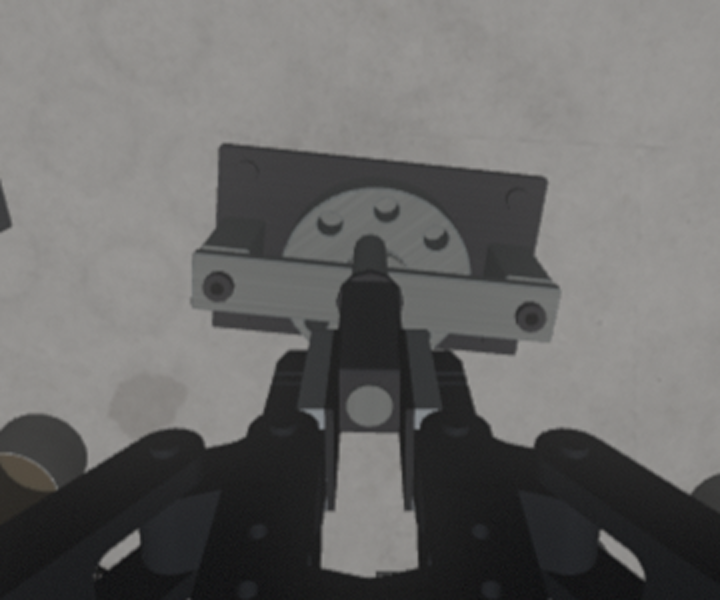

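Near-side holes now appear at crop (330,222), (387,211), (437,238). I compute their angles and insert into the one at about 214°.

```bash
python3 - <<'E'
from h import *
w=pickle.load(open("w5.pkl","rb"))
f=lambda p,z: ray(w,p[0]/2+99.75,p[1]/2+89.75,z)
b=[f(p,83) for p in[(218,287),(531,317)]]; print((b[0]+b[1])/2)
cc=((b[0]+b[1])/2)[:2]
A=[]
for p in[(330,222),(386.5,210),(437,238)]:
    h=f(p,54)[:2]-cc; A.append(np.degrees(np.arctan2(h[1],h[0]))%360); print(h+cc,A[-1],np.hypot(*h))
th=np.mean(np.array(A)-[90,45,0])+90; print(th)
from station import robot, sensors
th=round(float(np.clip(th,210,217)),1)
p=hole(th)
robot.move_straight([*p,170],qa(190),velocity=200)
robot.move_straight([*p,118],velocity=120); robot.hold(.2); rep("above")
h=robot.move_straight([*p,110],velocity=40,contact_N=5); print(h); rep("mouth")
if not h:
    h=robot.move_straight([*p,95],velocity=40,contact_N=6); print(h); robot.hold(.3); rep("in")
E
```

```text
[534.43443274 -75.78436982  83.        ]
[ 499.34369489 -100.55398834] 215.21725069518646 42.95222792856368
[492.56968809 -69.69806138] 171.72827397220186 42.3048459942829
[508.56266207 -41.74296114] 127.23515412726218 42.757058160060666
216.39355959821683
above t22.1 eef [ 501.  -100.8  119. ] F [-0.4  0.3 -1.8] M [-0.02  0.    0.01] g0.156 ff98
False
mouth t22.5 eef [ 499.9 -100.4  109.6] F [ 0.1  0.1 -1.8] M [-0.04  0.05  0.01] g0.152 ff98
False
in t23.3 eef [ 500.3 -100.6   95.2] F [-0.7  0.3 -2. ] M [0.03 0.05 0.03] g0.154 ff98
```

```bash
python3 - <<'E'
from station import robot, sensors, eyes
from h import *
F0=np.array([-.2,.2,-1.9])
th=sweep(216.4,188,5,95,F0,6,30)
if th<=188.1:
    th=sweep(th,150,1.4,95,F0,4.2,20,guard=7,settle=.05)
robot.hold(.2); L=[]
for i in range(6): robot.hold(.03); L.append(tang(sensors.observe(),th,F0))
print(th,np.mean(L,0)); rep("end")
E
```

```text
[(211.4, np.float64(1.6), np.float64(-1.4)), (206.4, np.float64(3.1), np.float64(-0.9)), (201.4, np.float64(2.4), np.float64(-0.2)), (196.4, np.float64(2.0), np.float64(-1.9)), (191.4, np.float64(1.8), np.float64(-2.1)), (188, np.float64(2.4), np.float64(-1.7))]
[(186.6, np.float64(1.6), np.float64(-2.0)), (185.2, np.float64(2.1), np.float64(-1.4)), (183.8, np.float64(2.1), np.float64(-1.3)), (182.4, np.float64(1.7), np.float64(-1.7)), (181.0, np.float64(2.3), np.float64(-0.6)), (179.6, np.float64(2.3), np.float64(-0.3)), (178.2, np.float64(1.8), np.float64(-1.5)), (176.8, np.float64(2.0), np.float64(-0.8)), (175.4, np.float64(3.1), np.float64(-1.0)), (174.0, np.float64(1.2), np.float64(-1.7)), (172.6, np.float64(2.4), np.float64(-0.9)), (171.2, np.float64(1.7), np.float64(-1.3)), (169.8, np.float64(2.1), np.float64(-1.8)), (168.4, np.float64(2.2), np.float64(-1.9)), (167.0, np.float64(2.2), np.float64(-1.0)), (165.6, np.float64(1.5), np.float64(-2.1)), (164.2, np.float64(2.4), np.float64(-0.7)), (162.8, np.float64(2.7), np.float64(-1.2)), (161.4, np.float64(1.3), np.float64(-1.5)), (160.0, np.float64(2.1), np.float64(-0.6)), (158.6, np.float64(2.6), np.float64(-1.0)), (157.2, np.float64(2.3), np.float64(-0.8)), (155.8, np.float64(2.1), np.float64(-1.4)), (154.4, np.float64(2.5), np.float64(-1.4)), (153.0, np.float64(1.6), np.float64(-1.0)), (151.6, np.float64(1.1), np.float64(-1.0)), (150.2, np.float64(1.9), np.float64(-1.4)), (150, np.float64(1.8), np.float64(-1.0))]
150 [ 2.68517568 -0.90742751]
end t33.7 eef [497.5 -54.6  95. ] F [-0.4 -2.1 -1.2] M [-0.67  0.22 -0.02] g0.155 ff98
```

```bash
python3 - <<'E'
from station import robot, sensors, eyes
from h import *
F0=np.array([-.2,.2,-1.9])
th=sweep(150,121.5,1.4,95,F0,4.2,20,guard=7,settle=.05)
L=[]
for i in range(6): robot.hold(.04); L.append(tang(sensors.observe(),th,F0))
print(th,np.mean(L,0)); rep("end")
E
```

```text
STOP False
[(148.6, np.float64(4.0), np.float64(-0.6)), (147.2, np.float64(5.2), np.float64(-1.8))]
147.2 [ 5.54304325 -0.8623564 ]
end t34.6 eef [498.2 -53.2  94.9] F [-2.9 -4.7 -1.3] M [-1.16  0.62 -0.04] g0.149 ff98
```

```bash
python3 - <<'E'
from station import robot, sensors, eyes
from h import *
F0=np.array([-.2,.2,-1.9]); th=147.2
for k in range(9):
    th-=0.6; robot.move_straight([*hole(th),95],qa(th),velocity=10,contact_N=8); L=[]
    for i in range(5): robot.hold(.04); L.append(tang(sensors.observe(),th,F0))
    m=np.mean(L,0); print(round(th,1),m.round(2))
    if m[0]>9.7: break
rep("end")
E
```

```text
146.6 [ 5.8  -0.94]
146.0 [ 6.83 -1.27]
145.4 [ 7.14 -0.73]
144.8 [ 6.85 -1.21]
144.2 [ 7.28 -1.28]
143.6 [ 7.44 -1.05]
143.0 [ 8.21 -1.65]
142.4 [ 8.76 -1.38]
141.8 [ 9.01 -1.41]
end t38.7 eef [499.1 -50.8  94.9] F [-4.6 -8.3  1.5] M [-1.97  1.2  -0.04] g0.158 ff98
```

```bash
python3 - <<'E'
from station import robot, sensors, eyes
from h import *
F0=np.array([-.2,.2,-1.9]); th=141.8
for k in range(8):
    th-=0.6; robot.move_straight([*hole(th),95],qa(th),velocity=10,contact_N=8); L=[]
    for i in range(5): robot.hold(.04); L.append(tang(sensors.observe(),th,F0))
    m=np.mean(L,0); print(round(th,1),m.round(2))
    if m[0]>10.2: break
o=rep("end")
c=eyes.capture("side"); cv2.imwrite("pics/s6.png",cv2.resize(c["frame"][150:290,200:390],(760,560)))
E
```

```text
141.2 [ 9.89 -1.59]
140.6 [ 9.69 -1.63]
140.0 [10.34 -2.05]
end t40.1 eef [499.5 -50.   94.8] F [-5.4 -9.4  0.7] M [-2.19  1.35 -0.04] g0.155 ff99
```

View pics/s6.png

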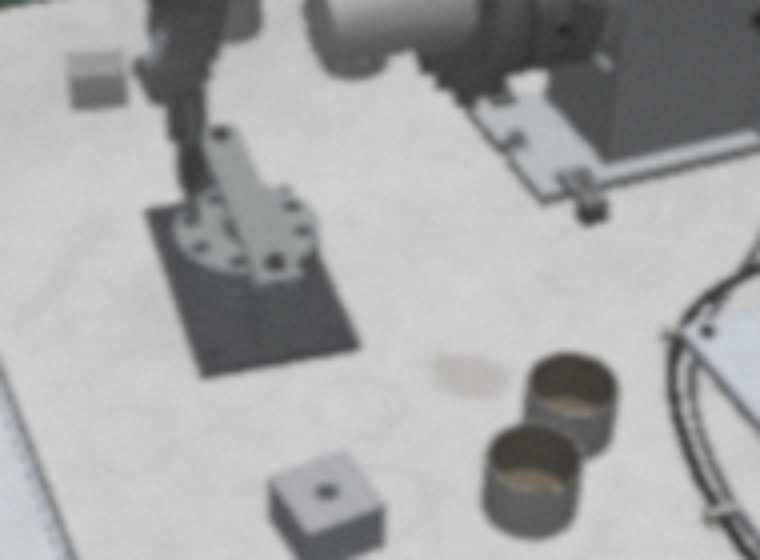

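The bar is seated in the collar at crop (192,205), pushing at about 10.3 N, and the stand's hole at (327,491) is free. I ease off the push and lift.

```bash
python3 - <<'E'
from station import robot, sensors, eyes
from h import *
F0=np.array([-.2,.2,-1.9]); th=140.0; out=[]
for k in range(10):
    th+=0.7; robot.move_straight([*hole(th),95],qa(th),velocity=15); robot.hold(.1); L=[]
    for i in range(3): robot.hold(.03); L.append(tang(sensors.observe(),th,F0))
    m=np.mean(L,0); out.append((round(th,1),m.round(1).tolist()))
    if m[0]<0.8: break
print(out); rep("relaxed")
h=robot.move_straight([*hole(th),122],velocity=50,contact_N=8); print(h); rep("up")
if not h:
    robot.move_straight([*hole(th),170],velocity=150)
    robot.move_straight([445,-300,200],qa(172.5),velocity=250); robot.hold(.2)
    rep("look"); c=eyes.capture("wrist"); pickle.dump(c,open("w7.pkl","wb")); cv2.imwrite("pics/w7.png",c["frame"])
E
```

```text
[(140.7, [9.4, -1.2]), (141.4, [9.1, -1.3]), (142.1, [7.7, -0.8]), (142.8, [8.0, -1.2]), (143.5, [7.1, -1.6]), (144.2, [6.7, -0.9]), (144.9, [6.1, -0.8]), (145.6, [5.2, -0.9]), (146.3, [4.7, -0.9]), (147.0, [4.2, -0.5])]
relaxed t44.6 eef [498.8 -52.6  95. ] F [-2.4 -4.1 -1.1] M [-0.81  0.46 -0.  ] g0.155 ff98
False
up t45.3 eef [499.1 -52.5 122.3] F [ 0.7 -0.  -2.2] M [ 0.02 -0.01  0.  ] g0.150 ff98
look t47.2 eef [ 445.1 -298.8  199.8] F [ 0.6  0.8 -1.5] M [ 0.04 -0.01  0.03] g0.154 ff98
```

View pics/w7.png

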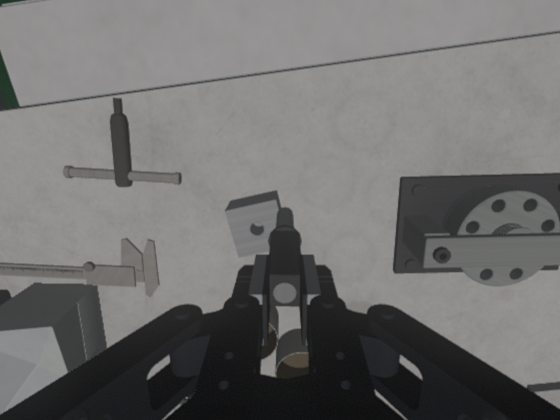

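The bar hangs straight in the grip (top (285,293), tip (285,212)) and the empty stand hole is at (257,229). I check that position and put the bar back.

```bash
python3 - <<'E'
from h import *
w=pickle.load(open("w7.pkl","rb")); print("hole",ray(w,257,229,40))
from station import robot, sensors, eyes
p=ST
robot.move_straight([*p,170],qa(172.5),velocity=150)
robot.move_straight([*p,112],velocity=120); robot.hold(.2); rep("above")
h=robot.move_straight([*p,95],velocity=50,contact_N=5); print(h); rep("mouth")
if not h:
    h=robot.move_straight([*p,70],velocity=40,contact_N=5); print(h); robot.hold(.2); rep("in")
E
```

```text
hole [ 492.37071826 -334.97141205   40.        ]
above t48.6 eef [ 492.5 -335.9  113.1] F [ 0.2  0.  -1.2] M [ 0.02 -0.02  0.01] g0.157 ff98
False
mouth t49.1 eef [ 491.6 -335.2   94.4] F [ 0.4 -0.2 -2.1] M [-0.01  0.01  0.02] g0.151 ff98
True
in t49.9 eef [ 491.5 -335.1   71.3] F [0.8 0.5 4.6] M [-0.04 -0.02  0.01] g0.155 ff99
```

```bash
python3 - <<'E'
from station import robot, sensors, eyes
from h import *
robot.let_go(); rep("open")
robot.move_straight([*ST,190],velocity=120); robot.move_straight([445,-333,230],qa(180),velocity=150); robot.hold(.3); rep("away")
c=eyes.capture("wrist"); a=c["frame"][90:390,100:460]; s=eyes.capture("side")["frame"][150:330,200:440]
cv2.imwrite("pics/w8.png",np.hstack([cv2.resize(a,(400,333)),cv2.resize(s,(400,333))]))
E
```

```text
open t50.6 eef [ 490.8 -334.3   70.5] F [-0.7 -0.5 -0.1] M [-0.06  0.01 -0.05] g0.998 ff0
away t52.6 eef [ 445.2 -332.8  229.3] F [-0.8 -0.1  0.1] M [ 0.01 -0.01 -0.04] g1.000 ff0
```

View pics/w8.png

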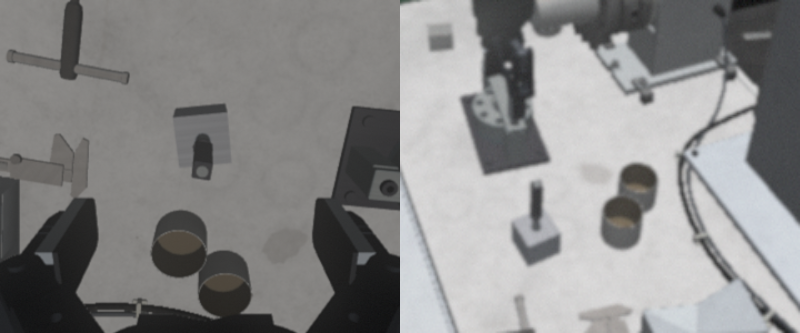

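The bar stands upright in its stand, at (202,155) on the left and (537,205) on the right. The other things are where they were, so I hand in.

```bash
python3 -c "
from station import order; print(order.finish_job())"
```

```text
the job is handed in; nothing more can be done
None
```

The jack is firm under the bridge, with about 10 N of push on the bar at the end of two clockwise strokes; the bar is back upright in its stand, and the job was handed in at about 53 s.

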